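# Dispense a test cassette with the advance lever and lay it in the free tray lane

### The arm

A 7-joint arm with a two-finger parallel gripper is mounted at the origin on the work surface; the furniture and walls round the work are solid. World frame = base frame: x ahead of the robot, y to its left, z up, the work surface at z = 0. Lengths are in m, angles in rad, forces in N, time in s.
With the tool pointing down it reaches from about 0.4 to 0.75 m from the base axis. Payload 19.5 kg.
Tool frame: the origin (TCP) lies at the very end of the fingers, on their centre line; the grasp point (between the pads) lies robot.hold_point_z behind it (robot.hold_point_z is the distance from the TCP to the grasp point, in m); z points along the fingers, y is the line along which they close (so a half turn about z gives the same grasp; the last joint's range is limited). The gripper opens to 85 mm and grips with 20 to 120 N. Pads are 22 mm wide; open, the fingers measure 114 mm over their backs; the gripper's body (76 mm by 85 mm) begins 54 mm behind the grasp point. The pads swing forward as they close: fully open they stand 13 mm farther back than shut.
Start: joints at [-1.33, 0.707, -0.028, 1.485, 0.022, 0.951, -0.075], TCP at [0.16, 0.552, 0.231] pointing down, gripper open.
Joint ranges: [-2.71, 2.71], [-0.32, 2.16], [-1.57, 1.52], [0, 2.45], [-1.46, 4.6], [0, 2.02], [-2.83, 2.83]. Speed limits (rad/s): [1.89, 1.89, 2.57, 2.57, 3.01, 3.01, 3.01].

### API

Orientations are given as a unit quaternion [x, y, z, w].
In Python, from rig import robot gives the robot as it stands.
- The arm moves only by the tool jog_arm, never from a script. Its argument "motion" is a list of rows, each a list of 6 numbers: the shift along the tool's x, y, z in mm, then the turn, a rotation vector about the tool's x, y, z in rad. In form: [[dx, dy, dz, wx, wy, wz], ...]. A call has 1 to 10 rows; each row is the pose to reach, as a shift and turn from the pose commanded when the call began, along the tool's axes at that moment; what a row does not reach only later rows make up. A row lasts 1/8 s, in which the tool goes at most 62.5 mm and 10.7 degrees, less where a joint would pass 70% of its speed; a pose out of reach is approached as far as the arm can. A call with a gripper value outside its range is refused whole. "fingers" is the opening, from 0 (shut) to 1 (fully open), set as the call begins (left out, the last holds). The fingers move at their own pace and stop on an object; "grip_force" is the grip in N (left out, the last holds). Time passes only in rows, so rows that repeat a pose let the fingers close. It gives the time, the measured TCP pose, the force, the opening and the grip force at its end, in the units of the state.
- robot.get_obs(): the state, without advancing time (a new reading comes with each control period).
- robot.grab_frame(name): name is "side" or "top"; returns (picture, depth): 420x560x3 uint8, red, green, blue; 420x560 float32, m along the optical axis (not along the pixel's ray), 0 where there is no reading.
- robot.camera_info(name): a dict with "K" (3x3 intrinsics, pixels), "R" (3x3) and "t" (3): a world point X has camera coordinates R X + t. Camera axes: x right, y down, z forward; pixel columns grow to the right and rows downward; lengths in m; the calibration is good to about 2 mm. A picture is of the moment at which its call begins. camera_info takes no time and is no camera call.
- robot.finish_job(): hands the job in; it is judged then, once.
The state is a dict: "time": time; "q": joint angles; "joint_vel": joint speeds; "joint_torque": joint torques, N m; "eef_pos": TCP position; "tcp_rot": TCP orientation; "contact_force": force on the tool from outside, world axes, zero at the start; "torque": the same for the moment, N m; "gripper_width": finger opening in m; "grip_force": force on a finger pad.
Only numpy, scipy, OpenCV 4.12 (cv2) and the standard library are available. Lean on these libraries where they do the work, as an engineer would, in place of code of your own. Each camera call takes 0.05 s, during which the arm holds its last target. There are 200 camera calls.

### The job

One more rapid test has to be set out: swing the dispenser's sprung lever to its stop so that it delivers one cassette onto the ledge, then let the lever go back home so that the next cassette drops into place. Set that cassette down in the free lane of the tray, flat and the same way round as the two already lying there (do not drop it in), and leave those two, the rest of the stack and the other things on the desk where they are.

Things in the scene. Friction and masses are not known exactly. Their poses are not given: they have to be found in the camera images.
- dispenser: cassette dispenser, fixed, base 158 x 92 mm, floor at z 14 mm. Origin on the desk, x -73 to +85 of it is base; -x is its front. Grey magazine: x -26 to +8.5, y +-32.5 mm, top z 62 mm, with four cassettes stacked flat, length along y, well end at +y. Lever hub and pusher plate behind it stay below z 37 mm
- ledge (a point): place on the delivery ledge (z 14 mm, level with the magazine floor) where the full lever stroke leaves the centre of the cassette, its length along the dispenser's y; 24 mm in front of the magazine's face. A 4 mm high lip stands 20 mm farther forward; open at both y ends
- lever (a joint): advance lever, turns about an upright axis, clockwise from above as its value grows: 0 = home (held by its spring), 1.22 rad = end stop, which moves the pusher 43 mm and the lowest cassette onto the ledge. The spring asks for 2 N at the grip at home, 5 N at the stop; let go, it goes home by itself in a second
- lever_grip (a point): centre of the top face of the lever's upright black round grip, 18 mm across, 36 mm tall (z 36 to 72 mm), 75 mm from the pivot, above a flat steel bar. At home at about x -20, y +65 mm of the dispenser, at the stop about x +56, y +104 mm: pushed on its front side it swings to the left and then back
- lever_pivot (a point): point on the lever's upright turning axis, at the height of the grip's top; at x = +46, y = +30 mm of the dispenser
- tray: flat grey tray, 124 x 94 mm, fixed; origin: centre of its underside. Three lanes along its y, centred at x -36, 0 and +36 mm, floor at z 8 mm, 32 mm wide between ribs 4 mm thick that stand 4 mm above the floor and end at y +-33 mm; lane ends open. Two lanes are taken, one is free
- free_lane: centre of the free lane on its floor (8 mm above the desk); y along the lane, axes as the tray's
- cassette_1: lowest cassette in the magazine, the one to be dispensed: white, 24 x 54 x 8 mm, about 20 g; origin: centre of its underside, x across its width, y along its length, z up. Round sample well (11 mm) near its +y end, long result window in the -y half
- cassette_2: next cassette in the magazine (same make), lying on cassette_1 at the start; after the stroke it drops to the magazine floor
- cassette_3: third cassette in the magazine (same make)
- cassette_4: top cassette in the magazine (same make)
- cassette_1_well (a point): centre of cassette_1's sample well on its upper face, 16.5 mm from the middle towards its +y end
- laid_a: cassette already lying in a tray lane (same make, origin and axes as cassette_1), well end at the tray's +y; not to be moved
- laid_b: the other cassette already lying in a tray lane (same make), well end at the tray's +y; not to be moved
- vial_2: small brown calibrator vial standing on the desk, 23 mm across, 42 mm tall, loose; origin at the centre of its underside; a bystander
- pen_blue: ball pen lying on the desk, 145 mm long, 11 mm thick, loose; a bystander
- vial_4: a second such vial, same size, loose; a bystander

How it is judged:
By the outcome, as a careful person would: the job done as asked, in the order asked, and still so for the second after the job is handed in, with the robot touching nothing.
It also fails if it takes over 58 s, if anything falls off the work surface, if the arm or the gripper's body presses on something with over 40 N, if the wrist force passes 120 N, or if a joint passes its speed limit or range.

## Working session

There is one attempt and no reset: what is moved stays moved. The work goes in short steps, Python scripts to look and compute and a tool call to move; the robot and the scene stay as the last step left them, time stands still between calls to the robot, and variables do not carry over. Pictures are saved under pics/ and viewed, at most 10 in all, crops included, and the job is handed in when it is done.

Besides the shell and the picture viewer there is one more tool, called after ">>>" in YAML: its name, and indented under it one key for each argument. jog_arm: Moves the arm, as the interface text tells. Its arguments: {"type":"object","properties":{"motion":{"type":"array"},"fingers":{"type":"number"},"grip_force":{"type":"number"}},"required":["motion"]}

```bash
mkdir -p pics; ls
cat > h.py <<'E'
import numpy as np, cv2
from rig import robot
def grab(n,f=None):
    p,d=robot.grab_frame(n)
    if f: cv2.imwrite('pics/'+f,p[:,:,::-1])
    np.save(f'/tmp/{n}_p.npy',p); np.save(f'/tmp/{n}_d.npy',d)
    return p,d
def ray(n,uv,z):
    c=robot.camera_info(n);K,R,t=map(np.array,(c['K'],c['R'],c['t']))
    C=-R.T@t; uv=np.atleast_2d(np.array(uv,float))
    d=np.c_[uv,np.ones(len(uv))]@np.linalg.inv(K).T@R
    return C+d*((z-C[2])/d[:,2])[:,None]
def cloud(n,d):
    c=robot.camera_info(n);K,R,t=map(np.array,(c['K'],c['R'],c['t']))
    v,u=np.mgrid[:d.shape[0],:d.shape[1]]
    P=np.stack([(u-K[0,2])/K[0,0]*d,(v-K[1,2])/K[1,1]*d,d],-1)
    return (P-t)@R
E
python3 - <<'E'
from h import *
for n in('top','side'):
    p,d=grab(n,n+'0.png'); c=robot.camera_info(n); print(n,-np.array(c['R']).T@c['t'],np.array(c['R'])[2],c['K'][0][0])
o=robot.get_obs(); print({k:np.round(v,3) for k,v in o.items()}, robot.hold_point_z)
E
```

```text
pics
top [0.27778218 0.07182513 1.06697154] [ 0.19711061 -0.02339723 -0.98010202] 520.6257475793885
side [0.40488094 0.79699235 0.51681778] [ 0.07214976 -0.86117026 -0.50317014] 491.6684167219667
{'time': np.float64(0.1), 'q': array([-1.33 ,  0.707, -0.028,  1.485,  0.022,  0.951, -0.076]), 'joint_vel': array([ 0.001, -0.001,  0.   , -0.001,  0.   , -0.002, -0.002]), 'joint_torque': array([ 2.0000e-03, -8.8428e+01,  1.2360e+00, -2.3646e+01,  1.7000e-02,
        5.0000e-03, -0.0000e+00]), 'eef_pos': array([0.16 , 0.552, 0.231]), 'tcp_rot': array([ 0.141,  0.99 , -0.   , -0.   ]), 'contact_force': array([-0.663,  0.268, -0.174]), 'torque': array([ 0.026, -0.017, -0.011]), 'grip_force': np.float64(0.0), 'gripper_width': np.float64(0.085)} 0.0187
```

View pics/top0.png

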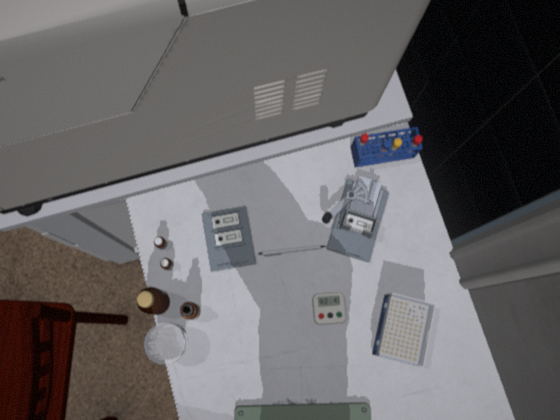

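View pics/side0.png

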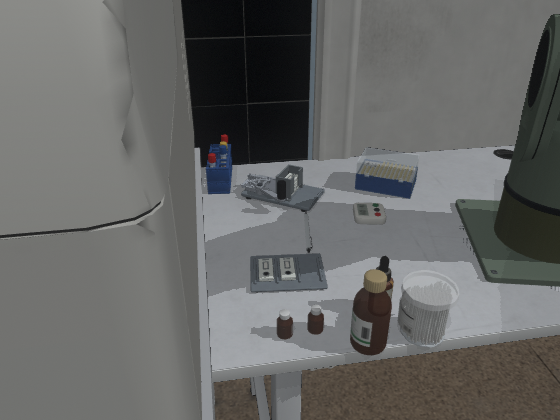

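The top view shows the tray (about 229,238) with two cassettes and its free lane at the bottom. It also shows the dispenser (357,220), the black grip (327,217), the pen (292,250) and the vials (160,242; 166,264). The side view shows the same. Next I'll zoom in and measure.

Run:
```python
from h import *
T=np.load('/tmp/top_p.npy');S=np.load('/tmp/side_p.npy');D=np.load('/tmp/top_d.npy');E=np.load('/tmp/side_d.npy')
a=cv2.resize(T[160:280,195:395],(800,480),interpolation=cv2.INTER_CUBIC)
b=cv2.resize(S[155:300,225:345],(480,580),interpolation=cv2.INTER_CUBIC)
cv2.imwrite('pics/c_top.png',a[:,:,::-1]);cv2.imwrite('pics/c_side.png',b[:,:,::-1])
P=cloud('top',D);Q=cloud('side',E)
for (v,u) in [(237,229),(237,205),(217,327),(222,357),(248,357),(60,100),(100,300),(180,200),(180,300),(145,390),(250,300)]: print('top',(u,v),P[v,u].round(4))
for (v,u) in [(268,287),(188,282),(200,300),(100,60),(300,100),(170,220)]: print('side',(u,v),Q[v,u].round(4))
c=robot.camera_info('top');X=np.array(c['K'])@(np.array(c['R'])@[.16,.552,.231]+c['t']);print(X[:2]/X[2])
# tray top surface / dispenser points by height
for nm,m in (('tray',(slice(200,275),slice(198,262))),('disp',(slice(165,262),slice(315,395)))):
    z=P[m][...,2]; 
    print(nm,np.histogram(z,bins=np.arange(-.004,.09,.004)))
```

```text
top (229, 237) [0.4633 0.1384 0.0157]
top (205, 237) [0.4663 0.1887 0.0037]
top (327, 217) [ 0.4896 -0.057   0.0724]
top (357, 222) [ 0.4832 -0.1197  0.0492]
top (357, 248) [ 0.4363 -0.1238  0.012 ]
top (100, 60) [0.5782 0.2502 0.5252]
top (300, 100) [0.6435 0.0051 0.2725]
top (200, 180) [0.5884 0.1996 0.005 ]
top (300, 180) [ 0.5859 -0.0119  0.0021]
top (390, 145) [ 0.6287 -0.1853  0.0928]
top (300, 250) [ 0.4353 -0.007   0.0053]
side (287, 268) [0.4617 0.144  0.0147]
side (282, 188) [ 0.4889 -0.0498  0.061 ]
side (300, 200) [ 0.4554 -0.0889  0.0137]
side (60, 100) [0.523  0.5958 0.4475]
side (100, 300) [0.5252 0.5992 0.3355]
side (220, 170) [ 0.6283 -0.125   0.0571]
[-54.03235022 415.38277484]
tray (array([ 726, 1251,  767, 1197,  398,  404,   23,    0,    0,    0,    0,
          0,    0,    0,    0,    0,    0,    0,    0,    0,    0,    0,
          0]), array([-0.004,  0.   ,  0.004,  0.008,  0.012,  0.016,  0.02 ,  0.024,
        0.028,  0.032,  0.036,  0.04 ,  0.044,  0.048,  0.052,  0.056,
        0.06 ,  0.064,  0.068,  0.072,  0.076,  0.08 ,  0.084,  0.088]))
disp (array([1381, 2449,  263,  182, 1012,  537,  501,  141,  254,  238,   46,
         45,  236,  112,   45,   41,  122,   41,   36,   25,    0,    0,
          0]), array([-0.004,  0.   ,  0.004,  0.008,  0.012,  0.016,  0.02 ,  0.024,
        0.028,  0.032,  0.036,  0.04 ,  0.044,  0.048,  0.052,  0.056,
        0.06 ,  0.064,  0.068,  0.072,  0.076,  0.08 ,  0.084,  0.088]))
```

View pics/c_top.png

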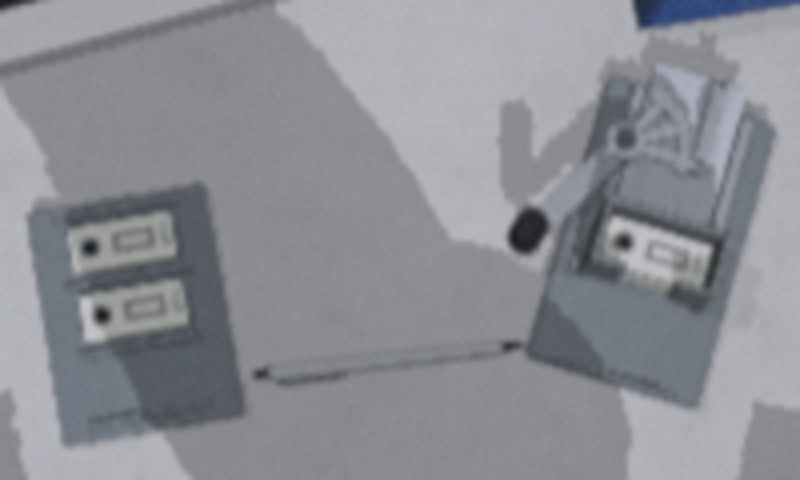

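View pics/c_side.png

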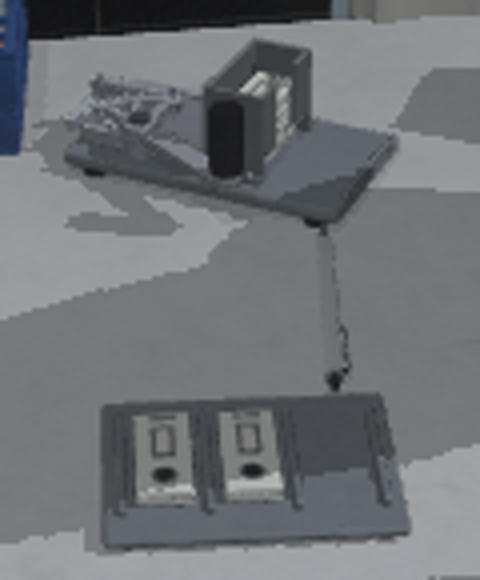

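The crops show the tray corners, in top-crop pixels, at (30,212), (207,183), (243,412) and (65,443). The dispenser base corners are at (527,355), (697,408), (775,130) and (615,80). The free lane is the one nearest the robot. I'll fit the poses from these.

Run:
```python
from h import *
def fit(L,W):
    L=np.array(L,float)/1000;W=np.array(W)[:,:2];a=L-L.mean(0);b=W-W.mean(0)
    th=np.arctan2((a[:,0]*b[:,1]-a[:,1]*b[:,0]).sum(),(a*b).sum());R=np.array([[np.cos(th),-np.sin(th)],[np.sin(th),np.cos(th)]])
    t=W.mean(0)-R@L.mean(0);return th,t,R,(W-(L@R.T+t))*1000
tc=lambda q:np.array(q,float)/4+[195,160]-.4
sc=lambda q:np.array(q,float)/4+[225,155]-.4
ty=[(62,47),(62,-47),(-62,-47),(-62,47)]
for n,px,z,L in [('top',tc([(30,212),(207,183),(243,412),(65,443)]),.008,ty),('side',sc([(103,543),(100,405),(380,394),(410,530)]),.008,ty)]:
    th,t,R,r=fit(L,ray(n,px,z));print('tray',n,th,t,r.round(1).tolist(),'free',R@[-.036,0]+t)
for n,px,z,L in [('top',tc([(527,355),(697,408),(775,130),(615,80)]),.014,[(-73,46),(-73,-46),(85,-46),(85,46)]),('side',sc([(330,213),(397,139),(65,150)]),.014,[(-73,46),(-73,-46),(85,46)])]:
    th,t,R,r=fit(L,ray(n,px,z));print('disp',n,th,t,r.round(1).tolist())
    for k,p in dict(ledge=(-50,0),grip=(-20,65),gstop=(56,104),piv=(46,30),mag=(-9,0)).items():print(k,(R@(np.array(p)/1000)+t).round(4))
# direct cues
T=np.load('/tmp/top_p.npy').astype(int);D=np.load('/tmp/top_d.npy');P=cloud('top',D)
m=np.zeros(D.shape,bool);m[205:230,318:335]=1
m&=(P[...,2]>.066);print('grip top depth',m.sum(),P[m].mean(0), P[m].min(0),P[m].max(0))
S=np.load('/tmp/side_d.npy');Q=cloud('side',S);m=np.zeros(S.shape,bool);m[175:203,272:290]=1
g=np.load('/tmp/side_p.npy').max(2)<55;m&=g;v,u=np.nonzero(m);print('grip side px',u.min(),u.max(),v.min(),v.max(),ray('side',[(u.mean(),v.mean())],.054))
# magazine walls top
m=np.zeros(D.shape,bool);m[205:245,335:385]=1;m&=(P[...,2]>.056)
print(cv2.minAreaRect((P[m][:,:2]*1000).astype(np.float32)))
# cassettes laid: wells
g=T.max(2)<70
for (a,b,c,d) in [(217,227,211,222),(233,243,215,226),(216,224,346,356)]:
    v,u=np.nonzero(g[a:b,c:d]);z=.046 if c>300 else .016;print('well',len(u),ray('top',[(u.mean()+c,v.mean()+a)],z))
```

```text
tray top 0.148310166970912 [0.46380482 0.13958015] [[-1.1, -0.8], [-1.0, 0.2], [1.1, 1.4], [0.9, -0.8]] free [0.42820003 0.13426054]
tray side 0.16020159812828114 [0.46218259 0.14290679] [[-0.7, -0.9], [-0.3, 0.5], [0.5, 0.7], [0.6, -0.3]] free [0.42664356 0.13716417]
disp top -0.3349450900642071 [ 0.48903734 -0.1268843 ] [[1.2, -1.0], [2.5, 0.1], [-1.0, 2.5], [-2.7, -1.6]]
ledge [ 0.4418 -0.1104]
grip [ 0.4915 -0.0589]
gstop [ 0.5761 -0.0471]
piv [ 0.5423 -0.1137]
mag [ 0.4805 -0.1239]
disp side -0.3597183661013676 [ 0.49004926 -0.12407106] [[1.0, -2.3], [1.7, 1.9], [-2.7, 0.5]]
ledge [ 0.4432 -0.1065]
grip [ 0.4942 -0.0562]
gstop [ 0.5791 -0.0464]
piv [ 0.5437 -0.1122]
mag [ 0.4816 -0.1209]
grip top depth 66 [ 0.48907813 -0.05567458  0.08641157] [ 0.27778218 -0.06567723  0.06651862] [0.50024062 0.07182513 1.06697154]
grip side px 277 285 180 199 [[ 0.49159918 -0.05777895  0.054     ]]
((379.83612060546875, -47.65443420410156), (71.23253631591797, 306.08392333984375), 53.60323715209961)
well 6 [[0.49603131 0.16287575 0.016     ]]
well 7 [[0.46088838 0.15675799 0.016     ]]
well 3 [[ 0.48752957 -0.10775955  0.046     ]]
```

```bash
cat >> h.py <<'E'
from scipy.spatial.transform import Rotation as Ro
def plan(targets,tilt=0):
    """targets: list of (x,y,z m, angle deg of tool y in world); prints rows"""
    o=robot.get_obs();R0=Ro.from_quat(o['tcp_rot']);p0=np.array(o['eef_pos'])
    x0=R0.as_matrix();print('now',p0.round(4),'yang',np.degrees(np.arctan2(x0[1,1],x0[0,1])).round(1),'z',x0[:,2].round(3),'q',np.round(o['q'],2),'F',np.round(o['contact_force'],1),'w',round(float(o['gripper_width']),4),'t',o['time'])
    for x,y,z,a in targets:
        a=np.radians(a);Y=np.array([np.cos(a),np.sin(a),0]);Z=np.array([0,0,-1.]);X=np.cross(Y,Z)
        Rt=Ro.from_matrix(np.c_[X,Y,Z]);d=R0.inv().apply(np.array([x,y,z])-p0)*1000
        print(np.r_[d.round(1),(R0.inv()*Rt).as_rotvec().round(3)].tolist())
piv=np.array([.543,-.113])
def arc(f,r=.075):
    a=132.3-69.9*f;return piv+r*np.array([np.cos(np.radians(a)),np.sin(np.radians(a))]),a
E
python3 - <<'E'
from h import *
P=cloud('top',np.load('/tmp/top_d.npy'));Q=cloud('side',np.load('/tmp/side_d.npy'))
A=np.r_[P.reshape(-1,3),Q.reshape(-1,3)]
for y0,y1 in((-.25,-.15),(-.15,-.05),(-.05,.05),(.05,.2),(.2,.4)):
    for z0,z1 in((.1,.2),(.2,.3),(.3,.5),(.5,.7)):
        m=(A[:,1]>y0)&(A[:,1]<y1)&(A[:,2]>z0)&(A[:,2]<z1)&(A[:,0]>.45)&(A[:,0]<1)
        if m.sum()>5:print((y0,y1),(z0,z1),m.sum(),np.percentile(A[m,0],2).round(3))
m=(A[:,0]<.45)&(A[:,0]>.1)&(A[:,1]>-.2)&(A[:,1]<.5)&(A[:,2]>.08)&(A[:,2]<.8);print(A[m].min(0),A[m].max(0))
plan([(.36,.25,.24,100),(.492,-.057,.16,132.3)])
E
```

```text
(-0.25, -0.15) (0.1, 0.2) 1091 0.74
(-0.25, -0.15) (0.2, 0.3) 1307 0.697
(-0.25, -0.15) (0.3, 0.5) 778 0.693
(-0.15, -0.05) (0.1, 0.2) 859 0.66
(-0.15, -0.05) (0.2, 0.3) 1392 0.659
(-0.15, -0.05) (0.3, 0.5) 4539 0.659
(-0.15, -0.05) (0.5, 0.7) 115 0.659
(-0.05, 0.05) (0.1, 0.2) 954 0.633
(-0.05, 0.05) (0.2, 0.3) 1507 0.633
(-0.05, 0.05) (0.3, 0.5) 5208 0.632
(-0.05, 0.05) (0.5, 0.7) 1454 0.632
(0.05, 0.2) (0.1, 0.2) 1494 0.593
(0.05, 0.2) (0.2, 0.3) 2449 0.593
(0.05, 0.2) (0.3, 0.5) 8292 0.592
(0.05, 0.2) (0.5, 0.7) 6308 0.592
(0.2, 0.4) (0.1, 0.2) 2280 0.539
(0.2, 0.4) (0.2, 0.3) 3762 0.539
(0.2, 0.4) (0.3, 0.5) 12247 0.539
(0.2, 0.4) (0.5, 0.7) 11232 0.551
[0.1298876  0.20570115 0.08000349] [0.35935704 0.4999982  0.12591457]
now [0.1604 0.5519 0.2309] yang 73.8 z [-0.    -0.001 -1.   ] q [-1.33  0.71 -0.03  1.48  0.02  0.95 -0.08] F [-0.7  0.3 -0.2] w 0.0854 t 0.1
[-275.9, -234.2, -8.9, -0.001, -0.0, -0.457]
[-488.4, -492.1, 71.4, -0.001, -0.0, -1.021]
```

```bash
sed -i 's/for x,y,z,a in targets:/for x,y,z,a,*tt in targets:/; s/Z=np.array(\[0,0,-1.\]);X=np.cross(Y,Z)/t=tt[0] if tt else tilt;Z=np.cos(t)*np.array([0,0,-1.])+np.sin(t)*np.array([np.sin(a),-np.cos(a),0]);X=np.cross(Y,Z)/' h.py
python3 - <<'E'
from h import *
plan([(.36,.25,.24,95,.1),(.490,-.055,.13,115,.2)])
E
```

```text
now [0.1604 0.5519 0.2309] yang 73.8 z [-0.    -0.001 -1.   ] q [-1.33  0.71 -0.03  1.48  0.02  0.95 -0.08] F [-0.7  0.3 -0.2] w 0.0854 t 0.1
[-275.9, -234.2, -8.9, -0.019, -0.099, -0.37]
[-485.9, -490.7, 101.4, -0.073, -0.192, -0.717]
```

>>> jog_arm:
  motion:
    - [-276, -234, -9, -0.02, -0.1, -0.37]
    - [-276, -234, -9, -0.02, -0.1, -0.37]
    - [-276, -234, -9, -0.02, -0.1, -0.37]
    - [-276, -234, -9, -0.02, -0.1, -0.37]
    - [-276, -234, -9, -0.02, -0.1, -0.37]
    - [-276, -234, -9, -0.02, -0.1, -0.37]
    - [-486, -491, 101, -0.073, -0.192, -0.717]
    - [-486, -491, 101, -0.073, -0.192, -0.717]
    - [-486, -491, 101, -0.073, -0.192, -0.717]
    - [-486, -491, 101, -0.073, -0.192, -0.717]
  fingers: 0.33

```text
time: 1.35
eef_pos: [0.4493, 0.0422, 0.1652]
tcp_rot: [-0.216, 0.971, 0.022, 0.098]
contact_force: [0.9, 0.3, -0.0]
gripper_width: 0.0283
grip_force: 0.0
```

Run:
```python
from h import *
plan([(.490,-.055,.13,115,.2)])
```

```text
now [0.4493 0.0422 0.1652] yang 115.1 z [ 0.181  0.086 -0.98 ] q [ 0.03  0.61 -0.26  2.19  0.53  0.18  1.33] F [ 0.9  0.3 -0. ] w 0.0283 t 1.35
[11.3, -105.3, 33.6, 0.001, 0.002, 0.001]
```

>>> jog_arm:
  motion:
    - [11, -105, 34, 0, 0, 0]
    - [11, -105, 34, 0, 0, 0]
    - [11, -105, 34, 0, 0, 0]
    - [11, -105, 34, 0, 0, 0]

```text
time: 1.85
eef_pos: [0.4894, -0.0526, 0.1302]
tcp_rot: [-0.216, 0.971, 0.022, 0.098]
contact_force: [-1.3, 1.2, 0.0]
gripper_width: 0.0281
grip_force: 0.0
```

Run:
```python
from h import *
plan([(.490,-.055,.043,115,.2)])
T,_=grab('top');S,_=grab('side')
a=cv2.resize(T[150:270,290:410],(480,480));b=cv2.resize(S[100:220,210:330],(480,480))[:, :310]
cv2.imwrite('pics/m1.png',np.hstack([a,b])[:,:,::-1])
```

```text
now [ 0.4894 -0.0526  0.1302] yang 115.0 z [ 0.18   0.085 -0.98 ] q [ 0.3   0.73 -0.34  2.08  0.6   0.23  1.5 ] F [-1.3  1.2  0. ] w 0.0281 t 1.85
[17.9, -2.6, 85.4, 0.001, 0.001, 0.0]
```

View pics/m1.png

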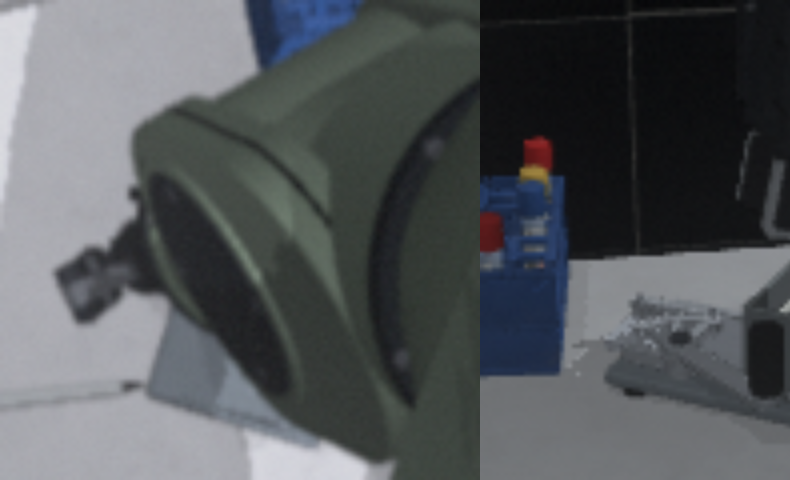

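The top view shows the forearm clear of the dispenser. In the side view the fingertips hang above the grip, in line with it. Descending.

>>> jog_arm:
  motion:
    - [9, -2, 43, 0, 0, 0]
    - [14, -2, 65, 0, 0, 0]
    - [16, -2, 76, 0, 0, 0]
    - [18, -2, 85, 0, 0, 0]
    - [18, -2, 85, 0, 0, 0]

```text
time: 2.58
eef_pos: [0.4969, -0.0567, 0.0491]
tcp_rot: [-0.216, 0.972, 0.025, 0.093]
contact_force: [0.0, -0.1, 1.0]
gripper_width: 0.0282
grip_force: 0.0
```

>>> jog_arm:
  motion:
    - [0, 0, 0, 0, 0, 0]
    - [0, 0, 0, 0, 0, 0]
    - [0, 0, 0, 0, 0, 0]
  fingers: 0
  grip_force: 30

```text
time: 2.95
eef_pos: [0.4961, -0.0558, 0.0494]
tcp_rot: [-0.216, 0.972, 0.025, 0.093]
contact_force: [-3.8, 6.9, 5.4]
gripper_width: 0.0165
grip_force: 29.8
```

Run:
```python
from h import *
plan([])
S,_=grab('side')
cv2.imwrite('pics/m2.png',cv2.resize(S[100:220,230:350],(480,480))[:,:,::-1])
```

```text
now [ 0.4961 -0.0558  0.0494] yang 115.2 z [ 0.17   0.089 -0.981] q [ 0.19  0.89 -0.14  2.09  0.65  0.    1.47] F [-3.8  6.9  5.4] w 0.0165 t 2.95
```

View pics/m2.png

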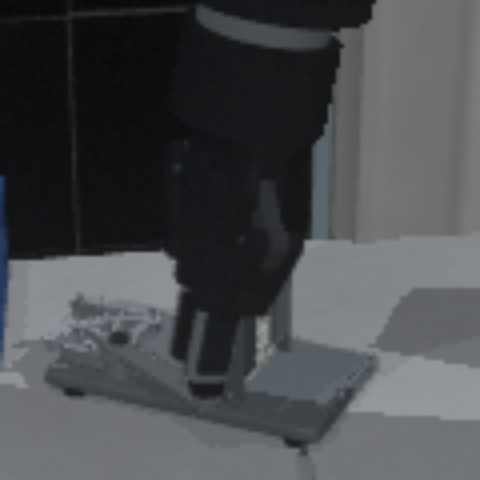

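The fingers straddle the grip, but q6 sits at its limit, so the tool is too high and over-tilted. I'll open, reduce the tilt, go lower and grip again.

```bash
cat >> h.py <<'E'
def planH(ts):
    out=[]
    for x,y,z,a,t in ts: # hold point
        r=np.radians(a);Z=np.array([np.sin(t)*np.sin(r),-np.sin(t)*np.cos(r),-np.cos(t)])
        out.append((*(np.array([x,y,z])+.0187*Z),a,t))
    plan(out)
E
python3 - <<'E'
from h import *
planH([(.492,-.0575,.062,115,.07)])
E
```

```text
now [ 0.4961 -0.0558  0.0494] yang 115.2 z [ 0.17   0.089 -0.981] q [ 0.19  0.89 -0.14  2.09  0.65  0.    1.47] F [-4.1  6.9  4.4] w 0.0168 t 3.0
[4.2, 0.2, 5.4, 0.009, 0.123, 0.002]
```

>>> jog_arm:
  motion:
    - [0, 0, 0, 0, 0, 0]
    - [0, 0, 0, 0, 0, 0]
    - [4, 0, 0, 0.009, 0.123, 0]
    - [4, 0, 4, 0.009, 0.123, 0]
    - [4, 0, 4, 0.009, 0.123, 0]
  fingers: 0.33

```text
time: 3.62
eef_pos: [0.4933, -0.0582, 0.0436]
tcp_rot: [-0.217, 0.976, 0.007, 0.035]
contact_force: [0.1, -0.0, 0.2]
gripper_width: 0.0285
grip_force: 0.0
```

Run:
```python
from h import *
planH([(.492,-.0575,.061,115,.07)])
```

```text
now [ 0.4933 -0.0582  0.0436] yang 115.0 z [ 0.065  0.029 -0.997] q [ 0.19  0.91 -0.21  2.    0.64  0.22  1.45] F [ 0.1 -0.   0.2] w 0.0285 t 3.625
[-0.3, 1.2, 1.3, -0.001, 0.001, 0.0]
```

>>> jog_arm:
  motion:
    - [0, 1, 1, 0, 0, 0]
    - [0, 1, 1, 0, 0, 0]
    - [0, 1, 1, 0, 0, 0]
    - [0, 1, 1, 0, 0, 0]
  fingers: 0
  grip_force: 30

```text
time: 4.12
eef_pos: [0.4927, -0.0573, 0.0432]
tcp_rot: [-0.217, 0.976, 0.007, 0.034]
contact_force: [-2.3, 0.2, 9.4]
gripper_width: 0.0169
grip_force: 30.0
```

Run:
```python
from h import *
T=[]
for i,f in enumerate(np.linspace(.1,1,10)):
    p,a=arc(f); T.append((*p,.061,115-10*f,.07+.05*f))
planH(T)
p,a=arc(1.0);print(p)
```

```text
now [ 0.4927 -0.0573  0.0432] yang 115.0 z [ 0.064  0.028 -0.998] q [ 0.19  0.91 -0.21  2.    0.64  0.22  1.45] F [-2.3  0.2  9.4] w 0.0169 t 4.125
[-9.9, 2.0, 1.6, -0.0, -0.005, 0.018]
[-19.1, 3.1, 2.2, 0.001, -0.01, 0.035]
[-28.3, 3.0, 2.8, 0.003, -0.015, 0.053]
[-37.4, 1.8, 3.5, 0.004, -0.02, 0.07]
[-46.4, -0.4, 4.1, 0.006, -0.025, 0.088]
[-55.0, -3.8, 4.7, 0.008, -0.03, 0.105]
[-63.1, -8.1, 5.2, 0.009, -0.035, 0.122]
[-70.6, -13.5, 5.8, 0.011, -0.04, 0.14]
[-77.5, -19.6, 6.2, 0.013, -0.045, 0.157]
[-83.5, -26.6, 6.7, 0.015, -0.05, 0.174]
[ 0.5777472  -0.04653473]
```

>>> jog_arm:
  motion:
    - [-5, 1, -1, 0, 0, 0.01]
    - [-10, 2, 0, 0, -0.005, 0.018]
    - [-14.5, 2.6, 0, 0, -0.007, 0.026]
    - [-19, 3, 0, 0.001, -0.01, 0.035]
    - [-24, 3, 0.5, 0.002, -0.012, 0.044]
    - [-28, 3, 1, 0.003, -0.015, 0.053]
    - [-33, 2.4, 1, 0.003, -0.017, 0.061]
    - [-37.4, 1.8, 1.5, 0.004, -0.02, 0.07]
    - [-42, 1, 2, 0.005, -0.022, 0.08]
    - [-46.4, -0.4, 2, 0.006, -0.025, 0.088]

```text
time: 5.38
eef_pos: [0.5339, -0.0372, 0.0436]
tcp_rot: [-0.173, 0.984, 0.009, 0.045]
contact_force: [-10.2, 6.4, -3.3]
gripper_width: 0.0169
grip_force: 31.9
```

Run:
```python
from h import *
T=[]
for i,f in enumerate([.6,.7,.8,.9,.95,1,1.03]):
    p,a=arc(f); T.append((*p,.062,115-10*f,.07+.05*f))
planH(T)
```

```text
now [ 0.5339 -0.0372  0.0436] yang 110.0 z [ 0.086  0.033 -0.996] q [ 0.16  0.93 -0.24  1.89  0.57  0.3   1.4 ] F [-10.2   6.4  -3.3] w 0.0169 t 5.375
[-9.7, -3.7, 1.1, 0.003, -0.008, 0.017]
[-18.1, -7.4, 1.9, 0.005, -0.013, 0.034]
[-26.1, -12.0, 2.6, 0.007, -0.018, 0.052]
[-33.5, -17.6, 3.3, 0.009, -0.023, 0.069]
[-36.9, -20.7, 3.6, 0.01, -0.025, 0.078]
[-40.1, -24.0, 3.9, 0.011, -0.028, 0.087]
[-41.9, -26.0, 4.0, 0.011, -0.029, 0.092]
```

>>> jog_arm:
  motion:
    - [-5, -1.8, 0.6, 0.001, -0.004, 0.009]
    - [-9.7, -3.7, 1, 0.003, -0.008, 0.017]
    - [-14, -5.5, 1.5, 0.004, -0.01, 0.025]
    - [-18, -7.4, 2, 0.005, -0.013, 0.034]
    - [-22, -9.6, 2.2, 0.006, -0.015, 0.043]
    - [-26, -12, 2.6, 0.007, -0.018, 0.052]
    - [-30, -14.7, 3, 0.008, -0.02, 0.06]
    - [-33.5, -17.6, 3.3, 0.009, -0.023, 0.069]
    - [-37, -20.7, 3.6, 0.01, -0.025, 0.078]

```text
time: 6.5
eef_pos: [0.5776, -0.0399, 0.0439]
tcp_rot: [-0.136, 0.989, 0.01, 0.06]
contact_force: [1.6, 28.2, -4.2]
gripper_width: 0.0166
grip_force: 32.5
```

Run:
```python
from h import *
T=[]
for i,f in enumerate([.95,1,1.03,1.06]):
    p,a=arc(f); T.append((*p,.062,105,.12))
planH(T)
```

```text
now [ 0.5776 -0.0399  0.0439] yang 105.7 z [ 0.117  0.037 -0.992] q [ 0.18  0.96 -0.27  1.76  0.53  0.36  1.39] F [ 1.6 28.2 -4.2] w 0.0166 t 6.5
[2.9, -3.4, 0.1, 0.005, 0.002, 0.011]
[-0.5, -6.4, 0.5, 0.005, 0.002, 0.011]
[-2.5, -8.4, 0.7, 0.005, 0.002, 0.011]
[-4.3, -10.3, 1.0, 0.005, 0.002, 0.011]
```

>>> jog_arm:
  motion:
    - [-2, 1, 0, 0, 0, 0]
    - [-3.5, 1, 0, 0, 0, 0]
    - [-5, 1, 0, 0, 0, 0]
    - [-5, 1, 0, 0, 0, 0]

```text
time: 7.0
eef_pos: [0.5808, -0.0409, 0.0439]
tcp_rot: [-0.135, 0.989, 0.008, 0.058]
contact_force: [-3.4, 9.7, -6.4]
gripper_width: 0.0168
grip_force: 31.9
```

Run:
```python
from h import *
o=robot.get_obs();Z=Ro.from_quat(o['tcp_rot']).as_matrix()[:,2];h=np.array(o['eef_pos'])-.0187*Z
print(h,o['contact_force'],np.linalg.norm(h[:2]-[.4915,-.0578]))
S,_=grab('side')
cv2.imwrite('pics/m3.png',cv2.resize(S[120:220,210:350],(784,560),interpolation=cv2.INTER_CUBIC)[:,:,::-1])
```

```text
[ 0.5786577  -0.04152773  0.0624291 ] [-3.43352653  9.65979872 -6.37511661] 0.08866369740569707
```

View pics/m3.png

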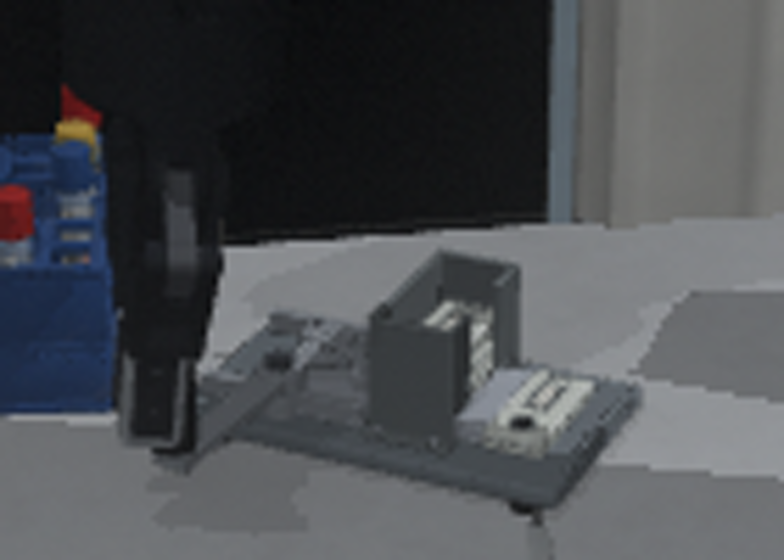

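The cassette is out on the ledge, at about (540,410) in the crop. I'll push a little further to confirm the stop.

>>> jog_arm:
  motion:
    - [-2, -1, 0, 0, 0, 0]
    - [-3, -2, 0, 0, 0, 0]
    - [-3, -2, 0, 0, 0, 0]

```text
time: 7.42
eef_pos: [0.5839, -0.0421, 0.044]
tcp_rot: [-0.135, 0.989, 0.008, 0.058]
contact_force: [-3.3, 9.7, -11.5]
gripper_width: 0.0168
grip_force: 31.4
```

Run:
```python
from h import *
o=robot.get_obs();Z=Ro.from_quat(o['tcp_rot']).as_matrix()[:,2];h=np.array(o['eef_pos'])-.0187*Z
print(h,o['contact_force'],np.linalg.norm(h[:2]-[.4915,-.0578]))
T=[]
# way home: circle with refined pivot
c=np.array([.5460,-.1105])
for a in np.linspace(66,136,11)[1:]:
    T.append((*(c+.0752*np.array([np.cos(np.radians(a)),np.sin(np.radians(a))])),.062,105+10*(a-66)/70,.12-.05*(a-66)/70))
planH(T)
```

```text
[ 0.58183602 -0.0427101   0.06252696] [ -3.29630056   9.68189735 -11.50390506] 0.09158766786049825
now [ 0.5839 -0.0421  0.044 ] yang 105.5 z [ 0.113  0.032 -0.993] q [ 0.18  0.97 -0.28  1.74  0.52  0.39  1.4 ] F [ -3.3   9.7 -11.5] w 0.0168 t 7.425
[12.3, 7.7, -0.9, -0.0, 0.003, -0.008]
[20.3, 12.2, -1.8, -0.002, 0.008, -0.025]
[28.9, 15.7, -2.8, -0.004, 0.013, -0.043]
[37.8, 18.1, -3.9, -0.006, 0.018, -0.06]
[46.9, 19.4, -4.9, -0.008, 0.023, -0.078]
[56.1, 19.6, -6.0, -0.009, 0.028, -0.095]
[65.3, 18.6, -7.1, -0.011, 0.033, -0.112]
[74.3, 16.6, -8.2, -0.012, 0.038, -0.13]
[82.9, 13.5, -9.2, -0.014, 0.043, -0.147]
[91.2, 9.3, -10.1, -0.015, 0.047, -0.165]
```

>>> jog_arm:
  motion:
    - [-2, -1, 0, 0, 0, 0]
    - [-4, -2.5, 0, 0, 0, 0]
    - [-4, -2.5, 0, 0, 0, 0]

```text
time: 7.8
eef_pos: [0.5872, -0.0433, 0.044]
tcp_rot: [-0.135, 0.989, 0.008, 0.057]
contact_force: [-11.4, 11.7, -10.7]
gripper_width: 0.0168
grip_force: 31.3
```

Run:
```python
from h import *
plan([])
S,_=grab('side');T,_=grab('top')
a=cv2.resize(S[150:220,220:340],(720,420),interpolation=cv2.INTER_CUBIC)
cv2.imwrite('pics/m4.png',a[:,:,::-1])
```

```text
now [ 0.5872 -0.0433  0.044 ] yang 105.6 z [ 0.11   0.032 -0.993] q [ 0.19  0.97 -0.29  1.72  0.52  0.41  1.4 ] F [-11.4  11.7 -10.7] w 0.0168 t 7.8
```

View pics/m4.png

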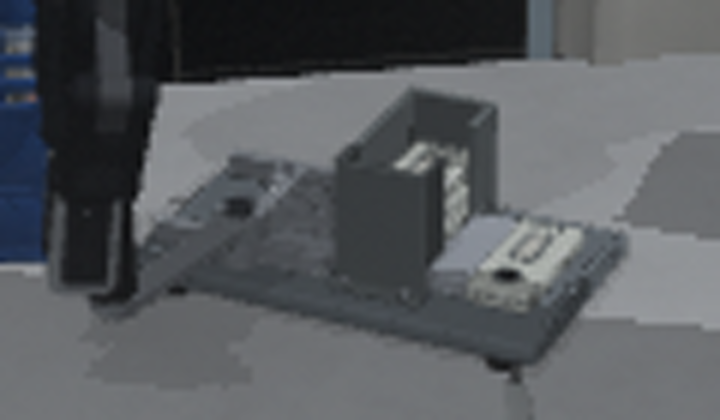

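The force is rising at the stop, and the cassette lies on the ledge with its well at about (510,274) in the crop. I'll check its position by number.

```bash
cat >> h.py <<'E'
def cass(p,n,box,z,thr=150):
    u0,u1,v0,v1=box;g=p[v0:v1,u0:u1].astype(int).min(2)
    m=(g>thr).astype(np.uint8);k,l,s,c=cv2.connectedComponentsWithStats(m)
    out=[]
    for i in range(1,k):
        if s[i,4]<60: continue
        v,u=np.nonzero(l==i);W=ray(n,np.c_[u+u0,v+v0],z)[:,:2]*1000
        out.append((s[i].tolist(),cv2.minAreaRect(W.astype(np.float32))))
    return out
E
python3 - <<'E'
from h import *
S=np.load('/tmp/side_p.npy').astype(int)
for thr in (130,150,170,185):
  print(thr,cass(S,'side',(290,322,182,206),.022,thr))
print(S[196,295:325].min(1))
# expected
th=-.345;R=np.array([[np.cos(th),-np.sin(th)],[np.sin(th),np.cos(th)]]);o=np.array([.4895,-.1255])
print('ledge',R@[-.05,0]+o,'well',R@[-.05,.0165]+o, ray('side',[(220+510/6-.4,150+274/6-.4)],.022))
E
```

```text
130 [([3, 4, 24, 11, 145], ((446.14569091796875, -113.61986541748047), (41.43135070800781, 40.75731658935547), 76.73304748535156))]
150 []
170 []
185 []
[102 104  97 103 120 121 121  79  55  37  44  74 118 166 169 165 142 109
  95  93  93  69  59  76  84  91 131 134 145 145]
ledge [ 0.44244623 -0.10859017] well [ 0.44802647 -0.09306242] [[ 0.44634472 -0.0949785   0.022     ]]
```

>>> jog_arm:
  motion:
    - [-1.5, -0.5, 0, 0, 0, 0]
    - [-2.5, -1, 0, 0, 0, 0]

```text
time: 8.15
eef_pos: [0.5879, -0.0436, 0.0438]
tcp_rot: [-0.135, 0.989, 0.008, 0.055]
contact_force: [-25.1, 12.4, -3.8]
gripper_width: 0.0172
grip_force: 32.2
```

Run:
```python
from h import *
T=[]
c=np.array([.545,-.1115])
g=lambda a:c+.075*np.array([np.cos(np.radians(a)),np.sin(np.radians(a))])
o=robot.get_obs();Z=Ro.from_quat(o['tcp_rot']).as_matrix()[:,2];h=np.array(o['eef_pos'])-.0187*Z
off=h[:2]-g(65);print('off',off,o['contact_force'],g(134.8))
for a in np.linspace(65,134.8,11)[1:]:
    T.append((*(g(a)+off),.062,105+10*(a-65)/70,.12-.05*(a-65)/70))
planH(T)
```

```text
off [ 0.00925011 -0.00065766] [-25.10354181  12.42834957  -3.7996977 ] [ 0.49215243 -0.05828219]
now [ 0.5879 -0.0436  0.0438] yang 105.6 z [ 0.106  0.031 -0.994] q [ 0.19  0.97 -0.29  1.71  0.52  0.42  1.41] F [-25.1  12.4  -3.8] w 0.0172 t 8.15
[7.2, 5.5, -0.4, 0.001, -0.005, -0.007]
[15.1, 10.1, -1.3, -0.001, 0.0, -0.025]
[23.6, 13.7, -2.2, -0.003, 0.005, -0.042]
[32.4, 16.3, -3.2, -0.004, 0.01, -0.059]
[41.5, 17.8, -4.2, -0.006, 0.015, -0.077]
[50.6, 18.1, -5.2, -0.007, 0.02, -0.094]
[59.8, 17.4, -6.2, -0.009, 0.025, -0.111]
[68.7, 15.5, -7.2, -0.01, 0.03, -0.129]
[77.4, 12.6, -8.1, -0.012, 0.035, -0.146]
[85.7, 8.7, -9.1, -0.013, 0.04, -0.163]
```

The end stop is confirmed: the force jumped while the position held. Swinging the lever back home under control.

>>> jog_arm:
  motion:
    - [7.2, 5.5, -0.4, 0, -0.005, -0.007]
    - [15.1, 10.1, -1.3, -0.001, 0, -0.025]
    - [23.6, 13.7, -2.2, -0.003, 0.005, -0.042]
    - [32.4, 16.3, -3.2, -0.004, 0.01, -0.059]
    - [41.5, 17.8, -4.2, -0.006, 0.015, -0.077]
    - [50.6, 18.1, -5.2, -0.007, 0.02, -0.094]
    - [59.8, 17.4, -6.2, -0.009, 0.025, -0.111]
    - [68.7, 15.5, -7.2, -0.01, 0.03, -0.129]
    - [77.4, 12.6, -8.1, -0.012, 0.035, -0.146]
    - [84, 9.5, -9, -0.013, 0.04, -0.163]

```text
time: 9.4
eef_pos: [0.5038, -0.0502, 0.0438]
tcp_rot: [-0.22, 0.975, 0.012, 0.036]
contact_force: [-39.3, 57.3, 8.7]
gripper_width: 0.0168
grip_force: 37.2
```

>>> jog_arm:
  motion:
    - [0, 0, 0, 0, 0, 0]
    - [0, 0, 0, 0, 0, 0]
    - [0, 0, 0, 0, 0, 0]
    - [0, 0, 0, 0, 0, 0]
  fingers: 0.36

```text
time: 9.9
eef_pos: [0.5078, -0.0582, 0.0446]
tcp_rot: [-0.215, 0.976, 0.006, 0.039]
contact_force: [-4.3, 5.5, -0.9]
gripper_width: 0.0308
grip_force: 3.2
```

Run:
```python
from h import *
plan([])
```

```text
now [ 0.5078 -0.0582  0.0446] yang 114.9 z [ 0.072  0.029 -0.997] q [ 0.2   0.92 -0.24  1.96  0.63  0.26  1.46] F [-4.3  5.5 -0.9] w 0.0308 t 9.9
```

>>> jog_arm:
  motion:
    - [0, 3, 0, 0, 0, 0]
    - [0, 4, 0, 0, 0, 0]
    - [0, 4, -20, 0, 0, 0]
    - [0, 4, -50, 0, 0, 0]
    - [0, 4, -100, 0, 0, 0]
    - [0, 4, -130, 0, 0, 0]

```text
time: 10.65
eef_pos: [0.4974, -0.0589, 0.1764]
tcp_rot: [-0.215, 0.976, 0.006, 0.039]
contact_force: [0.3, -0.4, -0.3]
gripper_width: 0.0308
grip_force: 0.0
```

Run:
```python
from h import *
plan([(.40,.10,.25,73,0)])
```

```text
now [ 0.4974 -0.0589  0.1764] yang 114.8 z [ 0.075  0.028 -0.997] q [ 0.34  0.68 -0.47  1.89  0.48  0.6   1.58] F [ 0.3 -0.4 -0.3] w 0.0308 t 10.65
[15.7, 184.6, -76.2, 0.023, 0.078, 0.73]
```

>>> jog_arm:
  motion:
    - [16, 185, -76, 0.023, 0.078, 0.73]
    - [16, 185, -76, 0.023, 0.078, 0.73]
    - [16, 185, -76, 0.023, 0.078, 0.73]
    - [16, 185, -76, 0.023, 0.078, 0.73]
    - [16, 185, -76, 0.023, 0.078, 0.73]
    - [16, 185, -76, 0.023, 0.078, 0.73]
  fingers: 0.75

```text
time: 11.4
eef_pos: [0.3998, 0.0996, 0.2476]
tcp_rot: [0.146, 0.989, -0.0, -0.001]
contact_force: [-0.8, 0.4, 1.5]
gripper_width: 0.0642
grip_force: 0.0
```

Run:
```python
from h import *
plan([(.443,-.107,.15,70.2,0)])
T,_=grab('top');S,_=grab('side')
a=cv2.resize(T[180:270,310:400],(400,400),interpolation=cv2.INTER_CUBIC);b=cv2.resize(S[140:230,230:320],(400,400),interpolation=cv2.INTER_CUBIC)
cv2.imwrite('pics/m5.png',np.hstack([a,b])[:,:,::-1])
```

```text
now [0.3998 0.0996 0.2476] yang 73.2 z [-0.002  0.    -1.   ] q [-0.15  0.46 -0.26  2.    0.18  0.71  0.75] F [-0.8  0.4  1.5] w 0.0642 t 11.4
[-101.3, -185.2, 97.5, -0.001, -0.002, 0.052]
```

View pics/m5.png

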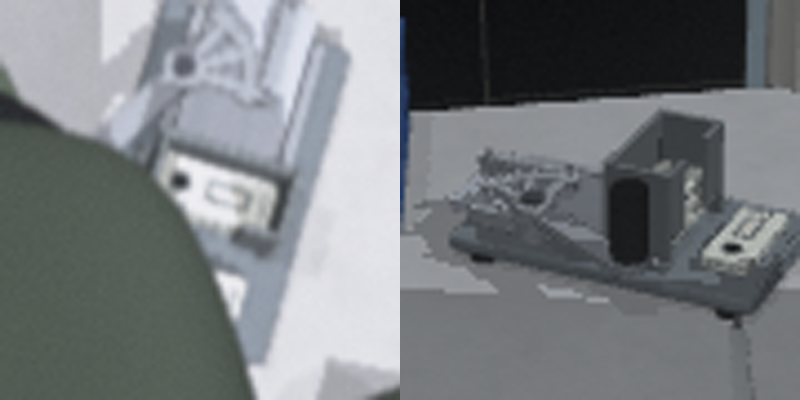

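The lever is home, the stack has dropped and the cassette is on the ledge, with its well near side-crop (733,246). The arm partly hides it from the top camera, so I'll move further left and measure.

>>> jog_arm:
  motion:
    - [0, 160, 0, 0, 0, 0]
    - [0, 160, 0, 0, 0, 0]
    - [0, 160, 0, 0, 0, 0]
    - [0, 160, 0, 0, 0, 0]
    - [0, 160, 0, 0, 0, 0]

```text
time: 12.12
eef_pos: [0.4464, 0.2521, 0.2475]
tcp_rot: [0.148, 0.989, -0.0, -0.001]
contact_force: [-0.9, -0.4, -0.6]
gripper_width: 0.0645
grip_force: 0.0
```

Run:
```python
from h import *
T,_=grab('top');S,_=grab('side')
np.set_printoptions(linewidth=250)
print(T[226:258:1,340:376].min(2)); 
print(S[180:206,300:334].min(2))
```

```text
[[ 70  74  81 ...  66  95 118]
 [ 75  82  80 ...  72 110 124]
 [ 92  97  95 ...  79 115 123]
 ...
 [161 157 148 ... 196 199 199]
 [162 162 161 ... 199 200 198]
 [161 162 160 ... 197 200 197]]
[[ 69  69  86 142 146 145 144 144 144 144 144 145 145 145 145 145 146 146 145 144 143 144 144 144 145 145 145 113 111 111 110 109 110 110]
 [ 68  68  86 143 146 146 145 144 144 144 143 144 145 146 146 146 146 146 145 144 145 145 145 145 145 145 112 109 109 110 110 110 110 110]
 [ 69  68  87 141 144 144 144 145 144 144 143 143 144 144 145 146 145 145 146 145 144 146 147 148 146 145 112 109 109 111 111 110 110 110]
 [ 69  62  86 139 143 144 144 144 143 144 143 143 144 144 145 145 144 145 145 146 147 147 147 147 147 115 112 111 110 111 111 110 111 110]
 [ 77  58  71 125 112 140 141 142 143 143 143 143 143 144 146 146 146 146 147 147 146 146 147 148 115 112 111 111 110 110 110 111 110 110]
 [ 57  55  74  85  93 106 106 113 130 143 143 143 144 145 146 147 147 147 147 146 146 147 146 147 114 112 111 111 111 110 111 111 112 111]
 [ 56  56  74  91  95  94  95 132 120 115 107 109 132 133 145 146 147 147 
[... 2006 characters left out ...]
150]
 [ 96  72  68  79  90  98 115 106  75  71  71  71  70  58  54  55  71 136 140 140 150 152 151 151 151 151 152 151 151 150 151 149 150 150]
 [ 72  70  71  70  70  71  66  71  70  71  71  68  64  62  58  54 108 138 150 151 151 151 151 149 150 150 151 151 151 150 150 150 149 150]
 [ 70  70  70  71  70  71  70  71  71  71  65  74  51  56  52 113 138 149 151 150 150 151 151 117 114 113 115 114 115 113 114 114 113 113]
 [ 70  70  70  70  71  71  71  70  71  71  66  66  54  54  74 102 104 113 114 114 114 113 114 114 114 115 114 115 114 115 113 114 104 103]
 [ 71  71  70  71  71  71  70  71  71  72  69  54  54  61 101 103 114 115 115 114 114 115 115 115 115 114 115 115 115 114 105 104 104 103]]
```

Run:
```python
from h import *
import sys
np.set_printoptions(linewidth=250,threshold=sys.maxsize)
T=np.load('/tmp/top_p.npy');S=np.load('/tmp/side_p.npy')
print(T[232:256,342:374].min(2))
def rect(n,p,box,thr,z):
    u0,u1,v0,v1=box;m=(p[v0:v1,u0:u1].min(2)>thr).astype(np.uint8)
    k,l,s,c=cv2.connectedComponentsWithStats(m,connectivity=4);i=1+np.argmax(s[1:,4]);v,u=np.nonzero(l==i)
    W=ray(n,np.c_[u+u0,v+v0],z)[:,:2]*1000;return s[i].tolist(),cv2.minAreaRect(W.astype(np.float32))
for t in(155,162):print(rect('side',S,(290,320,183,202),t,.022))
```

```text
[[132 130 130 131 133 130 129 128 129 123 126 124 124 122 125 123 128 141 144 134 101  75  81  96 103 107 116 123 114 102 103 121]
 [113 116 118 126 127 129 130 133 131 127 126 129 128 127 124 124 126 134 133 118  85  75  83  84  87  90  93  99 100 104 110 118]
 [107 103 105 111 112 113 118 126 129 128 126 131 132 130 129 129 130 131 131 116  94  85  81  83  83  82  85  87  86  90 103 113]
 [141 127 121 112 104 102 106 110 113 112 121 126 129 129 132 133 133 132 128 125 117 103  95  94  89  86  82  81  80  93 111 115]
 [192 186 175 147 131 123 111 104 102 103 103 110 116 118 129 129 129 130 133 130 130 120 114 112 104  88  82  81  88 100 116 117]
 [216 216 209 197 188 179 149 130 124 112 102 102 103 107 120 116 115 117 129 131 130 129 126 125 120 102  88  90  98 112 117 118]
 [215 211 211 214 214 211 198 190 180 157 135 121 112 106 109 102 101 109 122 129 129 130 131 129 128 117 110 112 114 119 121 120]
 [189 171 175 197 211 218 215 215 212 198 189 180 159 135 122 113 102 102 112 113 118 127 130 132 129 128 122 126 125 127 127 127]
 [146 108 116 153 191 214 220 218 214 213 212 210 19
[... 1595 characters left out ...]
08 213 202 150 131 130 131 130 132 130 130 134 169 187]
 [ 96 108 115 120 121 110 110 114 115 113 113 124 126 129 132 140 155 164 170 185 177 141 128 131 130 130 130 130 127 141 178 194]
 [119 119 119 120 125 116 116 116 109 108 109 114 112 110 113 125 130 132 136 149 146 133 127 131 131 131 129 129 131 152 182 197]
 [148 147 143 142 146 135 125 119 118 121 118 110 107 103 103 109 111 115 126 133 132 131 129 133 130 130 131 129 131 158 186 196]]
([13, 5, 14, 11, 45], ((435.6465759277344, -105.78704071044922), (52.10091018676758, 11.043611526489258), 67.36833953857422))
([14, 5, 13, 11, 42], ((436.08331298828125, -105.9808578491211), (49.9212532043457, 11.085918426513672), 71.09600830078125))
```

Run:
```python
from h import *
T=np.load('/tmp/top_p.npy');S=np.load('/tmp/side_p.npy')
def rect(n,p,box,thr,z):
    u0,u1,v0,v1=box;m=(p[v0:v1,u0:u1].min(2)>thr).astype(np.uint8)
    k,l,s,c=cv2.connectedComponentsWithStats(m,connectivity=8);i=1+np.argmax(s[1:,4]);v,u=np.nonzero(l==i)
    W=ray(n,np.c_[u+u0,v+v0],z)[:,:2]*1000;return s[i].tolist(),cv2.minAreaRect(W.astype(np.float32))
for t in(150,160,170):print('top',rect('top',T,(331,369,234,255),t,.022))
for t in(155,160):print('side',rect('side',S,(290,318,186,200),t,.022))
# wells: top weighted dark centroid, side too
def well(n,p,box,z,bg):
    u0,u1,v0,v1=box;w=np.clip(bg-p[v0:v1,u0:u1].min(2).astype(float),0,None);v,u=np.mgrid[v0:v1,u0:u1]
    return ray(n,[((w*u).sum()/w.sum(),(w*v).sum()/w.sum())],z)
print('well',well('top',T,(340,347,239,245),.022,165),well('side',S,(301,308,194,198),.022,150))
# same for laid cassettes in the side view (top view now maybe hidden)
np.set_printoptions(linewidth=200)
```

```text
top ([7, 1, 28, 19, 311], ((442.22662353515625, -110.56549835205078), (54.34611129760742, 25.539859771728516), 71.5683822631836))
top ([7, 2, 27, 18, 294], ((442.2938232421875, -110.2682876586914), (53.70469665527344, 24.81124496459961), 71.2552719116211))
top ([7, 2, 27, 18, 268], ((442.6354675292969, -110.32469940185547), (52.73870086669922, 24.01386833190918), 71.0789566040039))
side ([9, 1, 18, 12, 73], ((440.89178466796875, -107.88792419433594), (52.00520706176758, 22.277734756469727), 68.32357788085938))
side ([14, 2, 13, 11, 43], ((436.08331298828125, -105.9808578491211), (49.9212532043457, 11.085918426513672), 71.09600830078125))
well [[ 0.44857373 -0.09506512  0.022     ]] [[ 0.44700127 -0.09443223  0.022     ]]
```

Run:
```python
from h import *
plan([(.442,-.110,.11,70.5,0)])
```

```text
now [0.4464 0.2521 0.2479] yang 72.9 z [-0.002 -0.    -1.   ] q [-0.44  0.6  -0.24  1.68  0.17  0.89  0.52] F [ 0.5 -0.9 -0.2] w 0.0642 t 12.225
[-102.3, -347.4, 137.9, -0.001, -0.002, 0.043]
```

>>> jog_arm:
  motion:
    - [-18, -62, 0, 0, 0, 0.043]
    - [-36, -123, 20, 0, 0, 0.043]
    - [-54, -184, 40, 0, -0.002, 0.043]
    - [-72, -245, 60, 0, -0.002, 0.043]
    - [-90, -306, 100, 0, -0.002, 0.043]
    - [-102, -347, 138, 0, -0.002, 0.043]
    - [-102, -347, 138, 0, -0.002, 0.043]
    - [-102, -347, 138, 0, -0.002, 0.043]
    - [-102, -347, 138, 0, -0.002, 0.043]

```text
time: 13.35
eef_pos: [0.4425, -0.1071, 0.1106]
tcp_rot: [0.168, 0.986, 0.0, 0.001]
contact_force: [0.3, -0.1, -0.3]
gripper_width: 0.0641
grip_force: 0.0
```

Run:
```python
from h import *
plan([(.442,-.110,.030,70.5,0)])
```

```text
now [ 0.4425 -0.1071  0.1106] yang 70.6 z [ 0.001  0.    -1.   ] q [ 0.27  0.76 -0.19  2.04  0.36  0.37  1.04] F [ 0.3 -0.1 -0.3] w 0.0641 t 13.35
[-0.4, -3.0, 80.6, 0.001, 0.001, 0.002]
```

>>> jog_arm:
  motion:
    - [0, -1, 40, 0, 0, 0]
    - [0, -1, 70, 0, 0, 0]
    - [0, -1, 84, 0, 0, 0]
    - [0, -1, 88, 0, 0, 0]
    - [0, -1, 88, 0, 0, 0]

```text
time: 13.98
eef_pos: [0.4421, -0.109, 0.0225]
tcp_rot: [0.169, 0.986, -0.0, 0.0]
contact_force: [-0.1, -0.7, 0.1]
gripper_width: 0.0641
grip_force: 0.0
```

Run:
```python
from h import *
plan([(.442,-.110,.018,70.5,0)])
S,_=grab('side')
cv2.imwrite('pics/m6.png',cv2.resize(S[140:220,250:360],(770,560),interpolation=cv2.INTER_CUBIC)[:,:,::-1])
```

```text
now [ 0.4421 -0.109   0.0225] yang 70.6 z [ 0.001 -0.    -1.   ] q [ 0.21  0.94 -0.06  2.09  0.41  0.13  0.99] F [-0.1 -0.7  0.1] w 0.0641 t 13.975
[-0.2, -1.0, 4.5, 0.0, 0.001, 0.001]
```

View pics/m6.png

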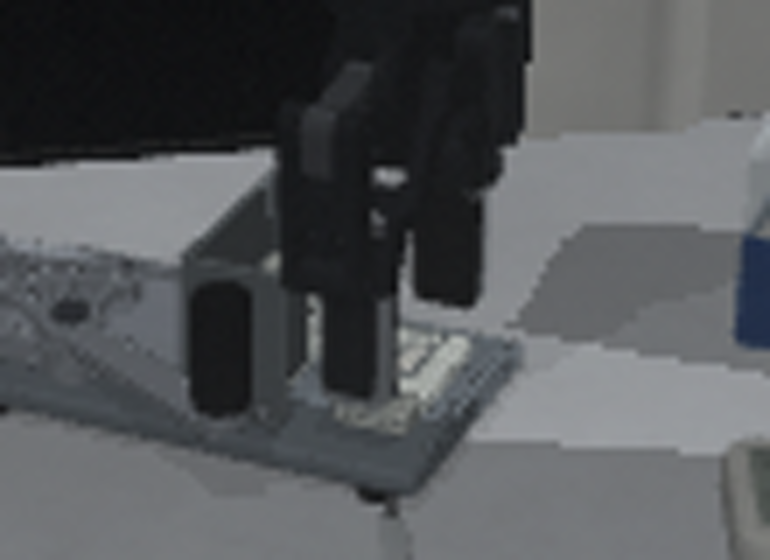

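The near fingertip bottom is at crop (325-395, 397), just above the well end of the cassette, visible at about (335-410, 420). I'll check the alignment by number.

Run:
```python
from h import *
c=robot.camera_info('side');K,R,t=map(np.array,(c['K'],c['R'],c['t']))
pr=lambda X:(lambda q:(q[:2]/q[2]))(K@(R@np.array(X)+t))
Y=np.array([np.cos(np.radians(70.5)),np.sin(np.radians(70.5))]);X=np.array([Y[1],-Y[0]])
crop=lambda X:((pr(X)-[250,140]+.4)*7).round(0)
for z in(.0225,.026,.029):
  for w in(.032,.046):
    for s in(-.011,.011):
      print('tip',z,w,s,crop([*(np.array([.4421,-.109])+Y*w+X*s),z]))
for cc in((.442,-.110),(.441,-.108)):
  for s in(-.012,.012):print('cas',cc,crop([*(np.array(cc)+Y*.027+X*s),.022]))
```

```text
tip 0.0225 0.032 -0.011 [395. 422.]
tip 0.0225 0.032 0.011 [325. 406.]
tip 0.0225 0.046 -0.011 [376. 443.]
tip 0.0225 0.046 0.011 [306. 427.]
tip 0.026 0.032 -0.011 [395. 411.]
tip 0.026 0.032 0.011 [326. 396.]
tip 0.026 0.046 -0.011 [376. 433.]
tip 0.026 0.046 0.011 [306. 417.]
tip 0.029 0.032 -0.011 [395. 402.]
tip 0.029 0.032 0.011 [326. 387.]
tip 0.029 0.046 -0.011 [376. 424.]
tip 0.029 0.046 0.011 [306. 408.]
cas (0.442, -0.11) [405. 415.]
cas (0.442, -0.11) [330. 398.]
cas (0.441, -0.108) [408. 418.]
cas (0.441, -0.108) [333. 401.]
```

>>> jog_arm:
  motion:
    - [0.5, -0.5, 5, 0, 0, 0]
    - [0.5, -1, 8, 0, 0, 0]
    - [0.5, -1, 10.5, 0, 0, 0]
    - [0.5, -1, 10.5, 0, 0, 0]

```text
time: 14.52
eef_pos: [0.4408, -0.1099, 0.0111]
tcp_rot: [0.169, 0.986, -0.0, -0.0]
contact_force: [-0.0, -0.0, -0.5]
gripper_width: 0.0644
grip_force: 0.0
```

>>> jog_arm:
  motion:
    - [0, 0, 0, 0, 0, 0]
    - [0, 0, 0, 0, 0, 0]
    - [0, 0, 0, 0, 0, 0]
    - [0, 0, 0, 0, 0, 0]
  fingers: 0.55
  grip_force: 25

```text
time: 15.02
eef_pos: [0.4409, -0.1099, 0.0114]
tcp_rot: [0.169, 0.986, -0.0, 0.0]
contact_force: [-0.1, 0.6, 6.4]
gripper_width: 0.0531
grip_force: 26.3
```

>>> jog_arm:
  motion:
    - [0, 0, -2, 0, 0, 0]
    - [0, 0, -5, 0, 0, 0]
    - [0, 0, -10, 0, 0, 0]
    - [0, 0, -25, 0, 0, 0]
    - [0, 0, -50, 0, 0, 0]
    - [0, 0, -80, 0, 0, 0]
    - [0, 0, -80, 0, 0, 0]

```text
time: 15.9
eef_pos: [0.4416, -0.1102, 0.093]
tcp_rot: [0.169, 0.986, -0.0, 0.001]
contact_force: [-0.3, -0.2, 0.2]
gripper_width: 0.0534
grip_force: 26.6
```

Run:
```python
from h import *
S,d=grab('side');Q=cloud('side',d)
plan([(.4275,.1355,.09,98.8,0)])
# bright (cassette) pixels near tool
m=(S.min(2)>155)&(Q[...,2]>.08)&(Q[...,2]<.13)&(np.abs(Q[...,0]-.441)<.04)&(np.abs(Q[...,1]+.11)<.05)
print(m.sum(),Q[m].mean(0) if m.any() else 0)
```

```text
now [ 0.4412 -0.1101  0.0919] yang 70.5 z [ 0.001 -0.    -1.   ] q [ 0.27  0.79 -0.16  2.06  0.38  0.32  1.02] F [ 0.7  0.7 -0.5] w 0.0529 t 15.95
[94.9, 227.0, 1.8, -0.0, 0.002, -0.494]
16 [ 0.42889076 -0.12155969  0.1031293 ]
```

>>> jog_arm:
  motion:
    - [19, 45, 0, 0, 0, -0.1]
    - [38, 91, 0, 0, 0, -0.2]
    - [57, 136, 1, 0, 0, -0.3]
    - [76, 182, 1, 0, 0.001, -0.4]
    - [90, 215, 2, 0, 0.002, -0.47]
    - [95, 227, 2, 0, 0.002, -0.494]
    - [95, 227, 2, 0, 0.002, -0.494]
    - [95, 227, 2, 0, 0.002, -0.494]

```text
time: 16.95
eef_pos: [0.427, 0.1345, 0.089]
tcp_rot: [-0.076, 0.997, -0.0, -0.001]
contact_force: [0.1, 0.3, 0.4]
gripper_width: 0.0534
grip_force: 26.6
```

Run:
```python
from h import *
plan([(.427,.1355,.014,98.8,0),(.427,.1355,.006,98.8,0)])
```

```text
now [0.427  0.1345 0.089 ] yang 98.7 z [-0.002 -0.001 -1.   ] q [-0.28  0.79 -0.17  2.08  0.42  0.3   0.92] F [0.1 0.3 0.4] w 0.0534 t 16.95
[-0.3, 1.1, 75.0, -0.0, -0.003, -0.001]
[-0.4, 1.1, 83.0, -0.0, -0.003, -0.001]
```

>>> jog_arm:
  motion:
    - [0, 1, 30, 0, -0.003, 0]
    - [0, 1, 55, 0, -0.003, 0]
    - [0, 1, 68, 0, -0.003, 0]
    - [0, 1, 73, 0, -0.003, 0]
    - [0, 1, 75, 0, -0.003, 0]
    - [0, 1, 75, 0, -0.003, 0]

```text
time: 17.7
eef_pos: [0.4269, 0.1367, 0.0146]
tcp_rot: [-0.077, 0.997, 0.0, 0.001]
contact_force: [1.0, 0.5, -0.7]
gripper_width: 0.0533
grip_force: 26.6
```

>>> jog_arm:
  motion:
    - [0, 0, 2, 0, 0, 0]
    - [0, 0, 4, 0, 0, 0]
    - [0, 0, 6, 0, 0, 0]
    - [0, 0, 6, 0, 0, 0]

```text
time: 18.2
eef_pos: [0.4266, 0.1368, 0.0081]
tcp_rot: [-0.077, 0.997, 0.0, 0.0]
contact_force: [-0.2, -0.8, -0.6]
gripper_width: 0.0533
grip_force: 26.6
```

Run:
```python
from h import *
plan([(.427,.1355,.006,98.8,0)])
```

```text
now [0.4266 0.1368 0.0081] yang 98.9 z [ 0.001  0.    -1.   ] q [-0.36  0.97 -0.04  2.11  0.47  0.06  0.87] F [-0.2 -0.8 -0.6] w 0.0533 t 18.2
[-0.2, -1.3, 2.1, 0.0, 0.001, 0.001]
```

>>> jog_arm:
  motion:
    - [0, -1, 1, 0, 0, 0]
    - [0, -1, 2, 0, 0, 0]
    - [0, -1, 2, 0, 0, 0]

```text
time: 18.58
eef_pos: [0.4268, 0.1358, 0.0062]
tcp_rot: [-0.077, 0.997, 0.0, 0.0]
contact_force: [-0.6, 0.5, -0.3]
gripper_width: 0.0534
grip_force: 26.6
```

>>> jog_arm:
  motion:
    - [0, 0, 0.7, 0, 0, 0]
    - [0, 0, 0.7, 0, 0, 0]

```text
time: 18.82
eef_pos: [0.4268, 0.1358, 0.0055]
tcp_rot: [-0.077, 0.997, 0.0, 0.0]
contact_force: [0.3, -0.1, -0.1]
gripper_width: 0.053
grip_force: 26.6
```

>>> jog_arm:
  motion:
    - [0, 0, 0.7, 0, 0, 0]
    - [0, 0, 0.7, 0, 0, 0]

```text
time: 19.08
eef_pos: [0.4268, 0.1358, 0.0053]
tcp_rot: [-0.077, 0.997, 0.0, 0.001]
contact_force: [-1.9, 0.2, 18.4]
gripper_width: 0.0531
grip_force: 28.4
```

>>> jog_arm:
  motion:
    - [0, 0, 0.7, 0, 0, 0]
    - [0, 0, 0.7, 0, 0, 0]

```text
time: 19.32
eef_pos: [0.427, 0.1359, 0.0048]
tcp_rot: [-0.077, 0.997, 0.0, 0.001]
contact_force: [-2.9, -1.0, 23.6]
gripper_width: 0.0532
grip_force: 29.8
```

The contact height matches the prediction (5.4 mm). Relieve the load, release and lift.

>>> jog_arm:
  motion:
    - [0, 0, -1, 0, 0, 0]
    - [0, 0, -1, 0, 0, 0]

```text
time: 19.58
eef_pos: [0.4269, 0.1358, 0.0051]
tcp_rot: [-0.077, 0.997, 0.0, 0.001]
contact_force: [0.8, 0.1, 0.2]
gripper_width: 0.053
grip_force: 27.4
```

>>> jog_arm:
  motion:
    - [0, 0, 0, 0, 0, 0]
    - [0, 0, 0, 0, 0, 0]
    - [0, 0, 0, 0, 0, 0]
    - [0, 0, -4, 0, 0, 0]
    - [0, 0, -12, 0, 0, 0]
    - [0, 0, -40, 0, 0, 0]
    - [0, 0, -90, 0, 0, 0]
    - [0, 0, -140, 0, 0, 0]
    - [0, 0, -160, 0, 0, 0]
  fingers: 0.74

```text
time: 20.7
eef_pos: [0.4271, 0.1356, 0.1681]
tcp_rot: [-0.077, 0.997, 0.001, 0.002]
contact_force: [-0.7, -0.8, -0.0]
gripper_width: 0.0631
grip_force: 0.0
```

Run:
```python
from h import *
plan([(.42,-.05,.22,90,0)])
```

```text
now [0.4271 0.1356 0.1681] yang 98.8 z [ 0.004  0.001 -1.   ] q [-0.2   0.64 -0.31  2.01  0.37  0.54  0.96] F [-0.7 -0.8 -0. ] w 0.0631 t 20.7
[35.3, -182.3, -52.2, 0.001, 0.004, 0.154]
```

>>> jog_arm:
  motion:
    - [35, -250, -70, 0, 0, 0.15]
    - [35, -250, -70, 0, 0, 0.15]
    - [35, -250, -70, 0, 0, 0.15]
    - [35, -250, -70, 0, 0, 0.15]
    - [35, -250, -70, 0, 0, 0.15]
    - [35, -250, -70, 0, 0, 0.15]
    - [35, -250, -70, 0, 0, 0.15]

```text
time: 21.58
eef_pos: [0.4305, -0.1152, 0.2349]
tcp_rot: [-0.003, 1.0, 0.0, 0.0]
contact_force: [0.3, 0.9, 0.1]
gripper_width: 0.0633
grip_force: 0.0
```

Run:
```python
from h import *
T,d=grab('top');S,e=grab('side');P=cloud('top',d)
def rects(n,p,box,thr,z):
    u0,u1,v0,v1=box;m=(p[v0:v1,u0:u1].min(2)>thr).astype(np.uint8)
    k,l,s,c=cv2.connectedComponentsWithStats(m,connectivity=8)
    for i in range(1,k):
        if s[i,4]<50: continue
        v,u=np.nonzero(l==i);W=ray(n,np.c_[u+u0,v+v0],z)[:,:2]*1000
        r=cv2.minAreaRect(W.astype(np.float32));print(n,thr,s[i].tolist(),np.round(r[0],1),np.round(r[1],1),round(r[2],1))
for t in(145,155):rects('top',T,(206,252,208,264),t,.016)
for t in(145,155):rects('side',S,(252,325,253,286),t,.016)
c=robot.camera_info('top');K,R,t=map(np.array,(c['K'],c['R'],c['t']))
q=K@(R@np.array([.427,.1355,.016])+t);print(q[:2]/q[2])
import sys;np.set_printoptions(linewidth=250,threshold=sys.maxsize)
print(T[242:266,210:256].min(2))
```

```text
top 145 [41, 0, 5, 25, 69] [498.2  97.1] [ 8.3 50.6] 89.3
top 145 [6, 5, 27, 16, 297] [498.1 146.5] [25.2 53.6] 9.9
top 145 [9, 22, 27, 16, 300] [462.5 140.6] [24.9 53.6] 9.4
top 145 [11, 38, 28, 17, 307] [427.9 135.6] [25.  53.7] 9.3
top 155 [41, 0, 5, 24, 63] [499.2  97.1] [ 8.3 48.5] 89.3
top 155 [6, 5, 27, 16, 280] [498.1 146.4] [24.3 53. ] 9.2
top 155 [9, 22, 27, 16, 281] [462.7 140.7] [24.2 52.9] 9.5
top 155 [11, 39, 28, 15, 282] [428.2 135.5] [24.1 53.3] 9.1
side 145 [0, 0, 51, 3, 84] [482.3 108. ] [86.8  5.9] 5.3
side 145 [7, 5, 15, 21, 202] [497.  148.8] [22.5 54.6] 9.1
side 145 [28, 5, 16, 20, 180] [461.5 143.2] [22.4 52.3] 9.4
side 145 [48, 4, 17, 20, 183] [427.1 137.7] [22.3 53.5] 9.0
side 155 [7, 5, 14, 21, 155] [497.1 148.3] [21.7 53.6] 7.9
side 155 [28, 5, 16, 20, 152] [461.5 143. ] [21.8 51.9] 9.4
side 155 [49, 4, 16, 20, 156] [427.1 138.1] [21.6 51.8] 8.7
[230.50122408 254.53604767]
[[120 119 119 121 115 130 190 206 202 195 197 203 206 204 206 204 202 201 198 199 193 184 174 164 159 155 149 144 133 123 116 115  97  88  91 102 119 122 124 122 121 119 127 167 189 191]

[... 3601 characters left out ...]
0 133 123 116 112 110 105 106 108 102  92  94  97 103 103 102 106 107 112 116 118 116 113 112 115 120 122 121 122 121 124 123 122 119 122]
 [124 118 120 121 122 122 120 119 115 119 120 118 105 105 103  97  93  96 103 108 106 107 108 108 113 117 111 111 108 109 112 120 118 117 115 117 122 121 125 126 124 120 125 130 133 138]
 [126 120 121 121 121 124 119 107 102 101  98 100 100 102 105 105 106 108 114 119 115 116 114 112 110 117 119 117 115 113 115 121 122 121 122 125 127 130 133 140 139 137 144 157 161 167]
 [134 121 121 122 121 121 119 106 106 104 106 112 111 115 117 114 111 110 108 114 117 119 119 115 117 118 119 124 124 122 123 126 129 134 140 140 152 162 162 168 172 173 175 180 183 183]]
```

The cassette lies flat in the free lane, in line with the other two, with its well at the same end. I'm handing the job in.

```bash
python3 -c "
from rig import robot
print(robot.finish_job())"
```

```text
the job is handed in; nothing more can be done
None
```

I swung the lever to its stop and returned it home, then set the delivered cassette flat in the free lane, well end matching the other two. I handed the job in at about 22 s on the robot clock, and the result has not come back. In the last measurement the two laid cassettes showed no sign of having moved. After the stroke the lever was home and the stack had dropped; I did not re-check the vials and pen at the end.

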